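# Hang the sample basket on the weighing hook and hold the recessed zero button

### The job

Hang the steel sample basket by its handle on the hook of the weighing stand and let go of it. Then take the reset pin (the plain round handle, not the disc-headed tamper) from the wooden rack, reach it down through the round opening of the weighing indicator and press the recessed zero button well down; finish while still gripping the pin and holding the button down, with the basket hanging freely. Do not press the button under the square opening, and leave the other things where they are.

Things in the scene. Friction and masses are not known exactly. Their poses are not given: they have to be found in the camera images.
- stand: Fixed weighing stand, left or right. Grey base plate 170 x 120 x 12 mm (from 120 mm on the -x side of the origin to 50 mm on the +x side), column of diameter 20 mm at the origin; at its top a load-cell head 75 x 50 x 45 mm (top at 260 mm, front face 46 mm from the column axis). An upturned hook of 8 mm bar sticks out along the stand's -x. Origin: on the table under the column; z up.
- hook_seat (a point): Where the centreline of the basket's handle bar rests when hung: 85 mm from the column axis along the stand's -x, 234 mm above the table, over the lowest point of the hook. Same axes as the stand.
- hook_tip (a point): The upturned end of the hook, its highest point: 104 mm from the column axis along the stand's -x, 259 mm above the table. To hang the basket, its handle bar passes above this end and comes down behind it, between the end and the head.
- basket: Loose round steel basket (perforated pail with stones, 0.2 to 0.4 kg), diameter 90, 52 mm high, with an upright bail of 6 mm wire in its own y-z plane: legs 84 mm apart, sloping in to a level top bar 44 mm long along its y. A square wooden lifting tab stands on the bar. Window between rim and bar 67 mm high. Origin: centre of the underside; z up. Overall height 167 mm.
- basket_bar (a point): Middle of the centreline of the handle's top bar, 122 mm above the basket's underside.
- basket_tab (a point): Centre of the wooden lifting tab, 146 mm above the underside: 18 x 18 mm, 42 mm high, sides along the basket's x and y. The grip for lifting from above; gripping it across the basket's y keeps the fingers to either side of the hook.
- indicator: Fixed weighing indicator lying flat, on the other side from the stand: grey box 150 (x) x 200 (y) x 70 (z) mm, white top plate 6 mm thick, dark display on its +x half. Two openings near its -x edge, one round, one square, 90 mm apart along y, each with a recessed white push button under it. Origin: centre of the underside; z up.
- round_hole (a point): Centre of the round opening, at the height of the plate's top, 70 mm above the table: diameter 17 mm, plate 6 mm thick. 35 mm towards the indicator's -x and 45 mm towards its +y from its centre.
- square_hole (a point): Centre of the square opening (15 x 15 mm) of the other button, which must not be pressed; 35 mm towards the indicator's -x and 45 mm towards its -y.
- zero_button (a joint): Travel of the zero button under the round opening: 0 up, 0.008 m fully down; spring from 1.2 N at rest to 6 N at the stop. It counts as down past 0.005 m. It springs back when let go.
- zero_button_top (a point): Centre of the zero button's flat top (diameter 24 mm); when up it lies 20 mm below the top of the plate (50 mm above the table). It goes straight down with the button.
- other_button (a joint): Travel of the button under the square opening (0 up, 0.008 m down), same spring. Must stay up.
- rack: Fixed wooden rack block 50 (x) x 130 (y) x 55 (z) mm with two through holes of diameter 10 mm, 80 mm apart along its y, holding the pin and the tamper upright; which of them is in which hole varies. Origin: centre of the underside.
- pin: Loose reset pin, 50 g, standing upright in the rack, point down: steel shaft of diameter 6 mm and length 45 mm in the hole, then a plain round grey handle of diameter 18 mm and length 60 mm that rests on the rack's top (from 55 to 115 mm above the table). Origin: at the point; z runs up the pin.
- pin_tip (a point): The point (lower end) of the pin's shaft: 75 mm below pin_grip along the pin.
- pin_grip (a point): Middle of the pin's handle, where to grip it from above: 75 mm above the point, 85 mm above the table in the rack.
- tamper: Bystander: tamper standing in the rack's other hole, grey handle of diameter 12 mm with a steel disc of diameter 36 mm on top, 113 mm above the table. Origin: lower end.
- tin_a: Bystander: open aluminium tin, diameter 60 mm, 45 mm high. Origin: underside.
- tin_b: Bystander: closed aluminium tin, diameter 64 mm, 45 mm high. Origin: underside.
- wash_bottle: Bystander: white bottle with a red cap, diameter 64 mm, 150 mm high. Origin: underside.
- weight: Bystander: brass weight with a knob, diameter 44 mm, 68 mm high. Origin: underside.
- brush: Bystander: flat brush about 200 mm long, lying on the table beyond the rack.

How it is judged:
On the way, in this order (a step that is already met when the one before it is completed fails the run):
1. the basket hangs by its handle on the hook, let go (distance between basket_bar and hook_seat below 0.02 m and contact force between basket and stand above 1 N and contact force between basket and the arm below 0.1 N and contact force between basket and the fingers below 0.1 N and angle between basket's own z axis and vertical below 0.35 rad), for 0.3 s.
2. the pin, gripped by the fingers, holds the zero button down through the round opening (value of joint zero_button above 0.005 m and distance between pin_tip and zero_button_top below 0.01 m and contact force between pin and indicator above 1.5 N and contact force between pin and the fingers above 2 N), for 0.3 s.
At the end, for the whole second after the job is handed in: Basket hangs still on the hook, untouched (bar within 20 mm of the seat, tilt under 0.35 rad, under 0.05 m/s); zero button past 5 mm, pin point within 10 mm of its centre pressing over 1.5 N, fingers gripping the pin over 2 N; other button under 2 mm (all of step 1 and all of step 2 and linear speed of basket below 0.05 m/s and value of joint other_button below 0.002 m); the arm keeps its last pose, push and grip.
It fails at once if the button under the square opening is pressed (past 3 mm) (value of joint other_button above 0.003 m).
It fails at once if a bystander (tamper, tin, bottle, weight or brush) is displaced by more than 40 mm (distance of any of tamper, tin_a, tin_b, wash_bottle, weight, brush from where it was at the start of the episode above 0.04 m).
It also fails if it takes over 61 s, if anything falls off the work surface, if the arm or the gripper's body presses on something with over 40 N, if the wrist force passes 120 N, or if a joint passes its speed limit or range.

### The arm

A 6-joint arm with a two-finger parallel gripper is mounted at the origin on the work surface. World frame = base frame: x ahead of the robot, y to its left, z up, the work surface at z = 0. Lengths are in m, angles in rad, forces in N, time in s.
With the tool pointing down it reaches from about 0.35 to 0.975 m from the base axis. Payload 4.9 kg.
Tool frame: the origin (TCP) lies midway between the tips of the shut fingers; the grasp point (between the pads) lies 19 mm behind it; z points along the fingers, y is the line along which they close (so a half turn about z gives the same grasp; the last joint's range is limited). The gripper opens to 85 mm and grips with 20 to 120 N. Pads are 22 mm wide; open, the fingers measure 114 mm over their backs; the gripper's body (76 mm by 85 mm) begins 54 mm behind the grasp point. The pads swing forward as they close: fully open they stand 13 mm farther back than shut.
Start: joints at [-1.4, 0.053, 1.613, -0, 1.476, -0.119], TCP at [0.179, -0.599, 0.231] pointing down, gripper open.
Joint ranges: [-3.01, 3.01], [-1.01, 2.22], [0.06, 2.58], [-1.02, 4.17], [0.09, 2.62], [-3.14, 3.14]. Speed limits (rad/s): [2.57, 2.57, 3.14, 3.14, 3.14, 3.14].

### API

Orientations are given as a unit quaternion [w, x, y, z].
In Python, from plant import manip gives the robot as it stands.
- The arm moves only by the tool move_arm, never from a script. Its argument "increments" is one flat list of numbers, 5 for each row, row after row: the shift along the tool's x, y, z in mm, then the turn about the tool's z in rad, then the opening, from 0 (shut) to 1 (fully open). In form: [tx, ty, tz, spin, jaw, tx, ty, tz, spin, jaw, ...]. A call has 1 to 8 rows; each row shifts and turns the commanded pose from where the row before left it, along the tool's axes as they then stand; what a row does not reach is not made up. A row lasts 1/12 s, in which the tool goes at most 41.7 mm and 7.16 degrees, less where a joint would pass 70% of its speed; a pose out of reach is approached as far as the arm can. A call with a gripper value outside its range is refused whole. The fingers move at their own pace and stop on an object; the grip force is fixed at half the most. Time passes only in rows, so rows that do not move let the fingers close. It gives the time, the measured TCP pose, the force, the opening and the grip force at its end, in the units of the state.
- manip.state(): the state, without advancing time (a new reading comes with each control period).
- manip.grab_frame(name): name is "side" or "top"; returns a dict with "image" (400x640x3 uint8, blue, green, red), "fov_y" (degrees; the focal length in pixels is half the picture's height over the tangent of half this angle, whatever the lens; pixels are square), "cx", "cy" (the principal point, pixels), "eye" and "rotation" of the camera in the world. Camera axes: x right, y down, z forward; pixel columns grow to the right and rows downward; lengths in m; the calibration is good to about 2 mm. A picture is of the moment at which its call begins. There is no depth.
- manip.job_done(): hands the job in; it is judged then, once.
The state is a dict: "time": time; "joint_pos": joint angles; "joint_vel": joint speeds; "joint_efforts": joint torques, N m; "tool_pos": TCP position; "tool_rot": TCP orientation; "contact_force": force on the tool from outside, world axes, zero at the start; "ft_torque": the same for the moment, N m; "gripper_width": opening from 0.0 (shut) to 1.0 (fully open); "grasp_force": force on a finger pad.
Only numpy, scipy, OpenCV 4.12 (cv2) and the standard library are available. Lean on these libraries where they do the work, as an engineer would, in place of code of your own. Each camera call takes 0.05 s, during which the arm holds its last target. There are 200 camera calls.

## Working session

There is one attempt and no reset: what is moved stays moved. The work goes in short steps, Python scripts to look and compute and a tool call to move; the robot and the scene stay as the last step left them, time stands still between calls to the robot, and variables do not carry over. Pictures are saved under pics/ and viewed, at most 10 in all, crops included, and the job is handed in when it is done.

Besides the shell and the picture viewer there is one more tool, called after "Call:" as name(argument=value, ...) on one line, values as JSON. move_arm: Moves the arm, as the interface text tells. Its arguments: {"type":"object","properties":{"increments":{"type":"array"}},"required":["increments"]}

```bash
mkdir -p pics; ls; cat > h.py <<'E'
from plant import manip
import numpy as np, cv2
def snap(name,fn):
    f=manip.grab_frame(name); cv2.imwrite('pics/'+fn,f['image']); 
    np.savez('pics/'+fn+'.npz',**{k:np.array(v) for k,v in f.items()}); return f
def cam(fn):
    f=np.load('pics/'+fn+'.npz'); return f
def ray(f,u,v):
    h=f['image'].shape[0]; F=h/2/np.tan(np.radians(float(f['fov_y']))/2)
    d=np.array([(u-float(f['cx']))/F,(v-float(f['cy']))/F,1]); R=np.array(f['rotation'])
    return np.array(f['eye']),R@d
def atz(f,u,v,z):
    e,d=ray(f,u,v); return e+d*(z-e[2])/d[2]
def proj(f,p):
    h=f['image'].shape[0]; F=h/2/np.tan(np.radians(float(f['fov_y']))/2)
    c=np.array(f['rotation']).T@(np.array(p)-np.array(f['eye'])); return np.array([float(f['cx'])+F*c[0]/c[2],float(f['cy'])+F*c[1]/c[2]])
def tri(f1,a,f2,b):
    e1,d1=ray(f1,*a);e2,d2=ray(f2,*b);d1/=np.linalg.norm(d1);d2/=np.linalg.norm(d2)
    s=np.linalg.lstsq(np.c_[d1,-d2],e2-e1,rcond=None)[0]
    p,q=e1+s[0]*d1,e2+s[1]*d2; return (p+q)/2,np.linalg.norm(p-q)
E
python3 - <<'E'
from h import *
for n in('top','side'):
    f=snap(n,n+'0.png'); print(n,f['fov_y'],f['cx'],f['cy'],f['eye'],np.round(f['rotation'],3).tolist(),[k for k in f])
print(manip.state())
E
```

```text
pics
top 47.75258446085964 314.7421630322197 196.08034179162084 [0.39752045 0.02625799 1.41029905] [-0.047, 0.713, -0.698, 0.05] ['image', 'fov_y', 'cx', 'cy', 'eye', 'rotation']
side 43.434543427632114 324.1975593881689 203.67570631070052 [0.25937852 0.96501147 0.81482877] [0.074, -0.12, 0.867, -0.478] ['image', 'fov_y', 'cx', 'cy', 'eye', 'rotation']
{'time': 0.1, 'joint_pos': array([-1.39996893e+00,  5.32770571e-02,  1.61413511e+00,  2.27913124e-07,
        1.47601024e+00, -1.18986608e-01]), 'joint_vel': array([ 1.74375775e-03, -8.96731410e-04, -3.46599494e-03, -1.23980840e-03,
       -2.70188050e-04, -8.28038558e-05]), 'joint_efforts': array([ 1.19105338e-03, -3.94900954e+01, -3.71360600e+01,  1.51418899e-06,
        3.93377995e-03, -2.95636262e-07]), 'tool_pos': array([ 0.17852189, -0.59838048,  0.2302074 ]), 'tool_rot': array([-9.14572018e-04,  9.89518927e-01,  1.44400334e-01, -2.35979032e-05]), 'contact_force': array([-0.05674858,  0.42835714,  0.12604925]), 'ft_torque': array([-0.0184056 , -0.01117562, -0.00659056]), 'grasp_force': 0.0, 'gripper_width': 0.9993941774364969}
```

View pics/top0.png

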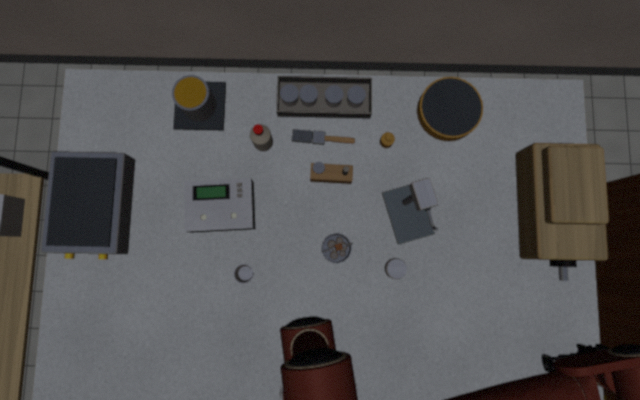

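View pics/side0.png

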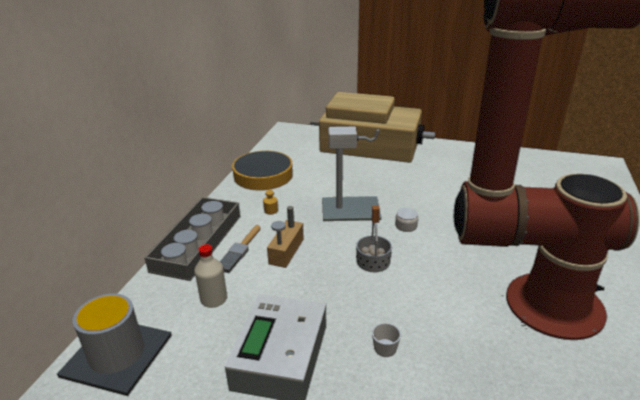

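The overview shows basket at top (337,247), rack (331,172), indicator (220,206), stand (412,208). Next, enlarged crops of each.

```bash
python3 - <<'E'
from h import *
def tile(fn,boxes,out,s):
    im=cv2.imread('pics/'+fn); rows=[]
    g=lambda b:cv2.convertScaleAbs(cv2.resize(im[b[1]:b[3],b[0]:b[2]],None,fx=s,fy=s,interpolation=cv2.INTER_CUBIC),alpha=1.5)
    rows=[np.hstack([g(b) for b in r]) for r in boxes]; cv2.imwrite('pics/'+out,np.vstack(rows))
# top: 8x is too large for all -> 5x, tiles 80 x 60 px
tile('top0.png',[[(180,175,260,235),(375,170,455,250-5-15)],[(300,145,380,205),(300,225,380,285)]],'t1.png',5)
tile('side0.png',[[(220,295,330,395-20),(310,115,420,195)],[(250,200,360,280),(330,195,440,275)]],'s1.png',3.6)
E
```

```text
(no output)
```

View pics/t1.png

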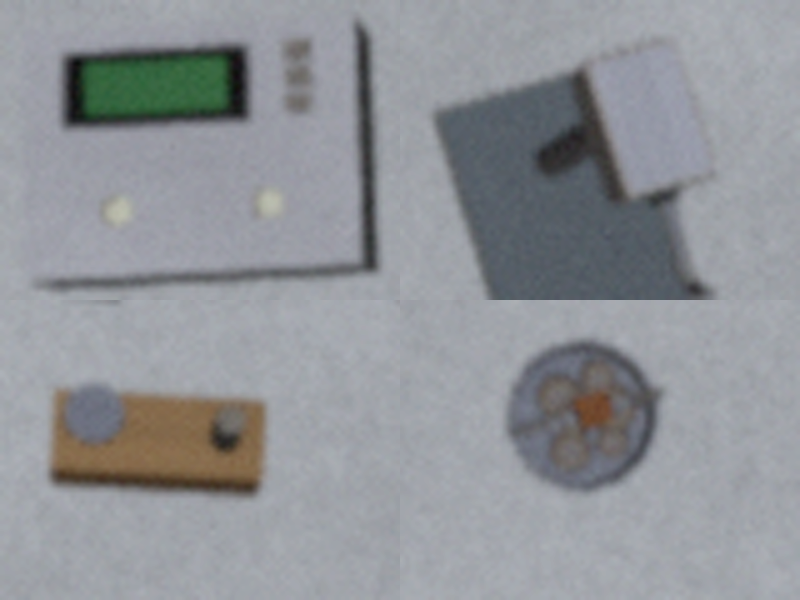

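View pics/s1.png

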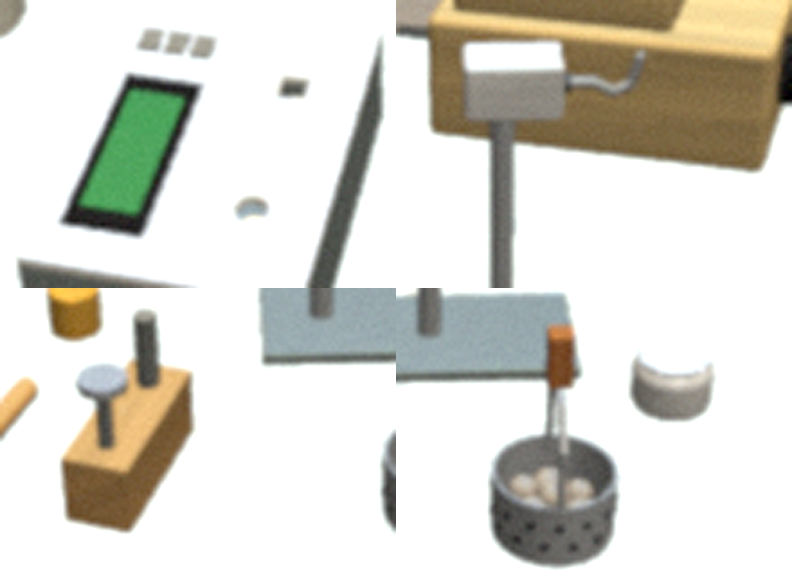

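```bash
python3 - <<'E'
from h import *
t=cam('top0.png');s=cam('side0.png')
T=lambda o,x,y:((x)/5+o[0]-.4,(y)/5+o[1]-.4)
S=lambda o,x,y:((x)/3.6+o[0]-.36,(y)/3.6+o[1]-.36)
np.set_printoptions(precision=4,suppress=True)
rh=T((180,175),118,211);sq=T((180,175),270,204)
rs=S((220,295),252,208);ss=S((220,295),292,87)
print('round',atz(t,*rh,.07),atz(s,*rs,.07),tri(t,rh,s,rs))
print('square',atz(t,*sq,.07),atz(s,*ss,.07))
c=[atz(t,*T((375,170),x-400,y),.26) for x,y in((585,68),(668,38),(713,172),(628,200))]
c=np.array(c);print('head',c,np.linalg.norm(np.diff(c,axis=0),axis=1),c.mean(0))
d=(c[2]-c[1]+c[3]-c[0]);d/=np.linalg.norm(d);print('fwd',d,np.degrees(np.arctan2(d[1],d[0])))
ax=c.mean(0)-d*.0085;print('axis',ax,'seat',ax+d*.085,'tip',ax+d*.104)
ts=S((310,115),640-396,53);print('tip tri',tri(t,(436,230),s,ts),atz(t,436,230,.259),atz(s,*ts,.259))
print('pred tip px',proj(t,[*(ax+d*.104)[:2],.259]),proj(s,[*(ax+d*.104)[:2],.259]),ts)
b=np.array([atz(t,x,y,.012) for x,y in((383.5,192.5),(402,243),(434,236))]);print('base',b,np.linalg.norm(np.diff(b,axis=0),axis=1))
print('pin',atz(t,*T((300,145),230,117),.115),atz(s,*S((250,200),145,28),.115),'disc',atz(t,*T((300,145),95,113),.113),atz(s,*S((250,200),102,93),.113))
print('rack',[atz(t,*T((300,145),x,y),.055) for x,y in((55,90),(265,103),(260,185),(52,170))])
print('tab',atz(t,*T((300,225),192,109),.167),atz(s,*S((330,195),561-396,330-288+2),.167),'tri mid')
l,r=[atz(t,*T((300,225),x,y),.055) for x,y in((110,132),(260,93))];print('bail',l,r,np.linalg.norm(l-r),(l+r)/2,np.degrees(np.arctan2(*(r-l)[[1,0]])))
print('bask rim',atz(t,*T((300,225),182,116),.052))
print('tcpcheck')
E
```

```text
Traceback (most recent call last):
  File "h.py", line 13, in atz
    e,d=ray(f,u,v); return e+d*(z-e[2])/d[2]
        ~~~^^^^^^^
  File "h.py", line 11, in ray
    return np.array(f['eye']),R@d
                              ~^~
ValueError: matmul: Input operand 1 has a mismatch in its core dimension 0, with gufunc signature (n?,k),(k,m?)->(n?,m?) (size 3 is different from 4)
```

```bash
sed -i "s/R=np.array(f\['rotation'\])/R=Rm(f)/; s/np.array(f\['rotation'\]).T/Rm(f).T/; 2a from scipy.spatial.transform import Rotation\ndef Rm(f):\n    q=np.array(f['rotation']); return Rotation.from_quat(q[[1,2,3,0]]).as_matrix()" h.py
cat > m.py <<'E'
from h import *
t=cam('top0.png');s=cam('side0.png')
T=lambda o,x,y:((x)/5+o[0]-.4,(y)/5+o[1]-.4)
S=lambda o,x,y:((x)/3.6+o[0]-.36,(y)/3.6+o[1]-.36)
np.set_printoptions(precision=4,suppress=True)
rh=T((180,175),118,211);sq=T((180,175),270,204)
rs=S((220,295),252,208);ss=S((220,295),292,87)
print('round',atz(t,*rh,.07),atz(s,*rs,.07),tri(t,rh,s,rs))
print('square',atz(t,*sq,.07),atz(s,*ss,.07))
c=[atz(t,*T((375,170),x-400,y),.26) for x,y in((585,68),(668,38),(713,172),(628,200))]
c=np.array(c);print('head',c,np.linalg.norm(np.diff(c,axis=0),axis=1),c.mean(0))
d=(c[2]-c[1]+c[3]-c[0]);d/=np.linalg.norm(d);print('fwd',d,np.degrees(np.arctan2(d[1],d[0])))
ax=c.mean(0)-d*.0085;print('axis',ax,'seat',ax+d*.085,'tip',ax+d*.104)
ts=S((310,115),640-396,53);print('tip tri',tri(t,(436,230),s,ts),atz(t,436,230,.259),atz(s,*ts,.259))
print('pred tip px',proj(t,[*(ax+d*.104)[:2],.259]),proj(s,[*(ax+d*.104)[:2],.259]),ts)
b=np.array([atz(t,x,y,.012) for x,y in((383.5,192.5),(402,243),(434,236))]);print('base',b,np.linalg.norm(np.diff(b,axis=0),axis=1))
print('pin',atz(t,*T((300,145),230,117),.115),atz(s,*S((250,200),145,28),.115),'disc',atz(t,*T((300,145),95,113),.113),atz(s,*S((250,200),102,93),.113))
print('rack',[atz(t,*T((300,145),x,y),.055) for x,y in((55,90),(265,103),(260,185),(52,170))])
print('tab',atz(t,*T((300,225),192,109),.167),atz(s,*S((330,195),561-396,330-288+2),.167),'tri mid')
l,r=[atz(t,*T((300,225),x,y),.055) for x,y in((110,132),(260,93))];print('bail',l,r,np.linalg.norm(l-r),(l+r)/2,np.degrees(np.arctan2(*(r-l)[[1,0]])))
print('bask rim',atz(t,*T((300,225),182,116),.052))
E
python3 m.py
```

```text
round [0.5132 0.3536 0.07  ] [0.5154 0.3544 0.07  ] (array([0.5143, 0.354 , 0.0697]), np.float64(0.002308383785278691))
square [0.5192 0.2636 0.07  ] [0.5229 0.2652 0.07  ]
head [[ 0.5952 -0.2255  0.26  ]
 [ 0.6118 -0.2687  0.26  ]
 [ 0.5425 -0.2909  0.26  ]
 [ 0.5271 -0.247   0.26  ]] [0.0462 0.0729 0.0465] [ 0.5691 -0.258   0.26  ]
fwd [-0.9531 -0.3026  0.    ] -162.38467942289057
axis [ 0.5772 -0.2554  0.26  ] seat [ 0.4962 -0.2812  0.26  ] tip [ 0.4781 -0.2869  0.26  ]
tip tri (array([ 0.4779, -0.2865,  0.2593]), np.float64(0.004412650506727205)) [ 0.4757 -0.287   0.259 ] [ 0.4802 -0.287   0.259 ]
pred tip px [435.9599 229.0653] [378.1725 129.4553] (377.41777777777776, 129.36222222222221)
base [[ 0.6064 -0.1915  0.012 ]
 [ 0.4502 -0.2486  0.012 ]
 [ 0.4738 -0.3477  0.012 ]] [0.1662 0.1019]
pin [ 0.6609 -0.0648  0.115 ] [ 0.6607 -0.0637  0.115 ] disc [0.662  0.0141 0.113 ] [0.6626 0.0193 0.113 ]
rack [array([0.6876, 0.0383, 0.055 ]), array([ 0.6823, -0.0903,  0.055 ]), array([ 0.6314, -0.0877,  0.055 ]), array([0.6379, 0.039 , 0.055 ])]
tab [ 0.4314 -0.0428  0.167 ] [ 0.4331 -0.0429  0.167 ] tri mid
bail [ 0.4199 -0.0004  0.055 ] [ 0.4449 -0.0895  0.055 ] 0.09258026696214944 [ 0.4324 -0.045   0.055 ] -74.3377694030855
bask rim [ 0.4303 -0.0433  0.052 ]
```

The readings agree between the two cameras to 2–4 mm. The crops show:
- **Indicator:** round opening at top (203,217), square at (234,216).
- **Rack:** pin on the right at (346,168), disc-headed tamper on the left.
- **Basket:** tab at (338,247).
- **Stand:** hook tip at (436,230).

Now moving to the basket.

Call:
move_arm(increments=[25, -28, 0, 0, 1, 25, -28, 0, 0, 1, 25, -28, 0, 0, 1, 25, -28, 0, 0, 1, 25, -28, 0, 0, 1, 25, -28, 0, 0, 1, 25, -28, 0, 0, 1, 25, -28, 0, 0, 1])

```text
time: 0.77
tool_pos: [0.3064, -0.3252, 0.2308]
tool_rot: [-0.0, 0.99, 0.144, -0.0]
contact_force: [0.6, 0.3, 0.3]
gripper_width: 1.0
grasp_force: 0.0
```

Call:
move_arm(increments=[25, -28, 0, 0, 1, 25, -28, 0, 0, 1, 25, -28, 0, 0, 1, 25, -28, 0, 0, 1, 25, -28, 0, 0, 1, 25, -28, 0, 0, 1, 25, -28, 0, 0, 1, 25, -28, 0, 0, 1])

```text
time: 1.43
tool_pos: [0.434, -0.0533, 0.231]
tool_rot: [0.0, 0.99, 0.144, 0.0]
contact_force: [0.4, -1.0, 0.2]
gripper_width: 1.0
grasp_force: 0.0
```

```bash
cat >> h.py <<'E'
def toolmove(p,yaw_y=None):
    s=manip.state(); q=s['tool_rot']; R=Rotation.from_quat(q[[1,2,3,0]]).as_matrix()
    print('t',s['time'],'tcp',np.round(s['tool_pos'],4),'yang',np.degrees(np.arctan2(R[1,1],R[0,1])),'zt',np.round(R[:,2],3),'F',np.round(s['contact_force'],1),'w',s['gripper_width'],'g',s['grasp_force'])
    print('mm',np.round(R.T@(np.array(p)-s['tool_pos'])*1000,1))
E
python3 -c "
from h import *
toolmove([.432,-.043,.131])"
```

```text
t 1.4333 tcp [ 0.434  -0.0533  0.231 ] yang -73.3893641482976 zt [ 0. -0. -1.] F [ 0.4 -1.   0.2] w 1.000253280120793 g 0.0
mm [  1.  -10.5 100. ]
```

Call:
move_arm(increments=[1, -10, 0, 0, 1, 0, 0, 25, 0, 1, 0, 0, 25, 0, 1, 0, 0, 25, 0, 1, 0, 0, 25, 0, 1, 0, 0, 0, 0, 0, 0, 0, 0, 0, 0, 0, 0, 0, 0, 0])

```text
time: 2.1
tool_pos: [0.4326, -0.0458, 0.1326]
tool_rot: [0.0, 0.99, 0.144, 0.001]
contact_force: [-0.4, -0.4, -0.1]
gripper_width: 0.6
grasp_force: 0.0
```

Call:
move_arm(increments=[0, 0, 0, 0, 0, 0, 0, 0, 0, 0, 0, 0, 0, 0, 0, 0, 0, 0, 0, 0, 0, 0, 0, 0, 0, 0, 0, 0, 0, 0, 0, 0, 0, 0, 0])

```text
time: 2.68
tool_pos: [0.4331, -0.0455, 0.1331]
tool_rot: [0.0, 0.99, 0.144, 0.001]
contact_force: [-0.9, 1.7, 5.7]
gripper_width: 0.201
grasp_force: 59.5
```

```bash
python3 - <<'E'
from h import *
toolmove([.432,-.043,.131])
a=snap('side','s2.png')['image'][190:290,310:440];b=snap('top','tp2.png')['image'][200:300,280:410]
cv2.imwrite('pics/g1.png',cv2.resize(np.hstack([a,b]),None,fx=3,fy=3,interpolation=cv2.INTER_CUBIC))
E
```

```text
t 2.6833 tcp [ 0.4331 -0.0455  0.1331] yang -73.39465057017814 zt [ 0.003 -0.    -1.   ] F [-0.9  1.7  5.7] w 0.20053170881946134 g 59.498332142829895
mm [-0.4 -2.7  2.1]
```

View pics/g1.png

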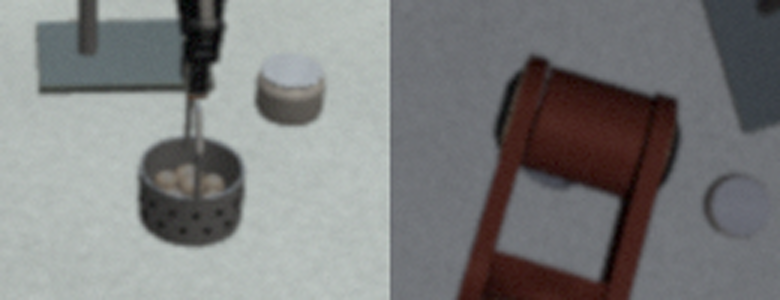

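The left crop shows the fingers closed on the tab at about (200,90), and the opening of 0.20 matches the 18 mm tab. Lifting it now.

Call:
move_arm(increments=[0, 0, -10, 0, 0, 0, 0, -20, 0, 0, 0, 0, -28, 0, 0, 0, 0, -28, 0, 0, 0, 0, -28, 0, 0, 0, 0, -25, 0, 0, 0, 0, -16, 0, 0, 0, 0, 0, 0, 0])

```text
time: 3.45
tool_pos: [0.4334, -0.046, 0.2908]
tool_rot: [0.002, 0.99, 0.144, 0.003]
contact_force: [-0.6, 0.1, -3.1]
gripper_width: 0.2
grasp_force: 58.8
```

```bash
python3 -c "
from h import *
toolmove([.401,-.313,.287])"
```

```text
t 3.45 tcp [ 0.4334 -0.046   0.2908] yang -73.39925363509515 zt [ 0.007 -0.002 -1.   ] F [-0.6  0.1 -3.1] w 0.2000652772887497 g 58.843302726745605
mm [-107.3  246.6    4.2]
```

Call:
move_arm(increments=[-6, 14, 0, 0, 0, -12, 28, 0, 0, 0, -15, 34, 0, 0, 0, -15, 35, 0, 0, 0, -15, 35, 0, 0, 0, -15, 34, 0, 0, 0, -14, 31, 0, -0.02, 0, -10, 22, 0, -0.01, 0])

```text
time: 4.12
tool_pos: [0.3996, -0.3001, 0.2838]
tool_rot: [-0.001, 0.987, 0.159, -0.001]
contact_force: [0.9, -0.3, -3.2]
gripper_width: 0.201
grasp_force: 59.4
```

Call:
move_arm(increments=[-5, 13, 0, 0, 0, 0, 0, 0, 0, 0, 0, 0, 0, 0, 0, 0, 0, 0, 0, 0])

```text
time: 4.45
tool_pos: [0.4007, -0.3106, 0.2854]
tool_rot: [-0.001, 0.987, 0.16, -0.0]
contact_force: [0.0, 0.3, -2.2]
gripper_width: 0.202
grasp_force: 59.4
```

```bash
python3 - <<'E'
from h import *
toolmove([.401,-.313,.287]);toolmove([.496,-.281,.287])
a=snap('side','s3.png')['image'][95:295,300:500];b=snap('top','tp3.png')['image'][150:350,330:530]
cv2.imwrite('pics/g2.png',cv2.resize(np.hstack([a,b]),None,fx=2,fy=2,interpolation=cv2.INTER_CUBIC))
E
```

```text
t 4.45 tcp [ 0.4007 -0.3106  0.2854] yang -71.63133049087195 zt [-0.001  0.002 -1.   ] F [ 0.   0.3 -2.2] w 0.20195874290425553 g 59.36695396900177
mm [-0.4  2.4 -1.6]
t 4.45 tcp [ 0.4007 -0.3106  0.2854] yang -71.63133049087195 zt [-0.001  0.002 -1.   ] F [ 0.   0.3 -2.2] w 0.20195874290425553 g 59.36695396900177
mm [99.8  1.9 -1.7]
```

View pics/g2.png

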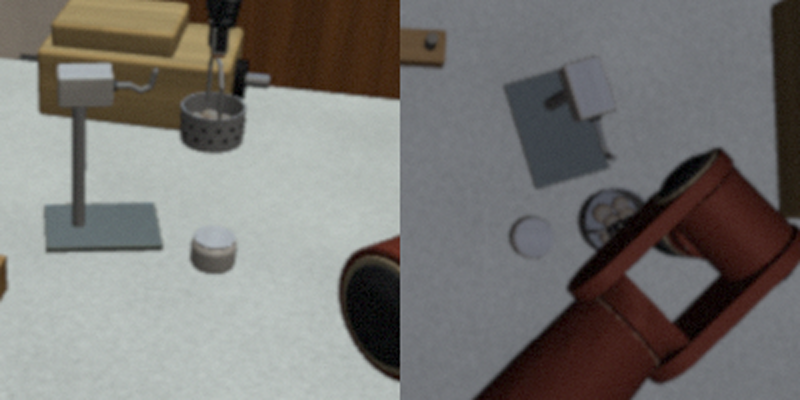

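The basket hangs level in front of the hook, which is at (157,70) in the left crop with the basket at (215,110). Now passing over the tip.

Call:
move_arm(increments=[10, 1, 0, 0, 0, 16, 1, 0, 0, 0, 18, 0, 0, 0, 0, 18, 0, 0, 0, 0, 18, 0, 0, 0, 0, 14, 0, 0, 0, 0, 9, 0, 0, 0, 0, 0, 0, 0, 0, 0])

```text
time: 5.22
tool_pos: [0.5006, -0.2802, 0.2862]
tool_rot: [-0.0, 0.987, 0.16, 0.0]
contact_force: [0.1, 0.6, -2.5]
gripper_width: 0.2
grasp_force: 59.4
```

```bash
python3 - <<'E'
from h import *
toolmove([.499,-.280,.245])
a=snap('side','s4.png')['image'][100:200,320:460]
cv2.imwrite('pics/g3.png',cv2.resize(a,None,fx=5.5,fy=5.5,interpolation=cv2.INTER_CUBIC))
E
```

```text
t 5.2167 tcp [ 0.5006 -0.2802  0.2862] yang -71.53776575331462 zt [ 0.  0. -1.] F [ 0.1  0.6 -2.5] w 0.20013963244271396 g 59.37845706939697
mm [-1.5 -0.7 41.2]
```

View pics/g3.png

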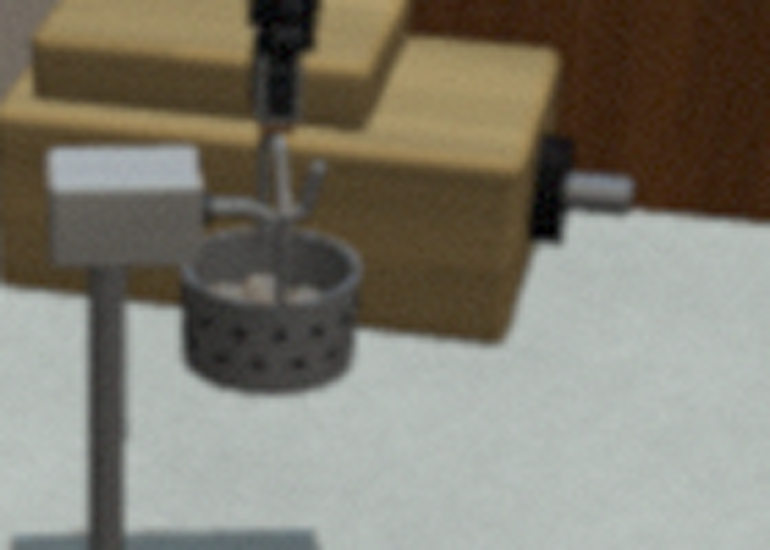

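The hook passes through the handle window, with the tip at (318,165) outside the bar and the bar between tip and head. Lowering.

Call:
move_arm(increments=[0, 0, 10, 0, 0, 0, 0, 12, 0, 0, 0, 0, 10, 0, 0, 0, 0, 5, 0, 0, 0, 0, 0, 0, 0])

```text
time: 5.68
tool_pos: [0.4977, -0.281, 0.2466]
tool_rot: [-0.001, 0.987, 0.159, -0.001]
contact_force: [0.9, -0.0, -3.4]
gripper_width: 0.204
grasp_force: 59.4
```

Call:
move_arm(increments=[0, 0, 2, 0, 0, 0, 0, 2, 0, 0, 0, 0, 0, 0, 0])

```text
time: 5.93
tool_pos: [0.4991, -0.2816, 0.2461]
tool_rot: [0.0, 0.987, 0.159, 0.0]
contact_force: [-1.3, -0.8, -0.7]
gripper_width: 0.199
grasp_force: 59.9
```

Call:
move_arm(increments=[0, 0, 1, 0, 0, 0, 0, 1, 0, 0, 0, 0, 0, 0, 0])

```text
time: 6.18
tool_pos: [0.4993, -0.2816, 0.2458]
tool_rot: [0.001, 0.987, 0.159, 0.001]
contact_force: [-3.2, 1.9, 7.7]
gripper_width: 0.201
grasp_force: 60.8
```

Call:
move_arm(increments=[0, 0, 0, 0, 0.25, 0, 0, 0, 0, 0.35, 0, 0, 0, 0, 0.5, 0, 0, 0, 0, 0.6, 0, 0, 0, 0, 0.6, 0, 0, 0, 0, 0.6, 0, 0, 0, 0, 0.6])

```text
time: 6.77
tool_pos: [0.4991, -0.2814, 0.2432]
tool_rot: [-0.0, 0.987, 0.159, -0.0]
contact_force: [0.1, -0.1, -0.9]
gripper_width: 0.591
grasp_force: 0.0
```

Call:
move_arm(increments=[0, 0, -6, 0, 0.6, 0, 0, -12, 0, 0.6, 0, 0, -20, 0, 0.6, 0, 0, -25, 0, 0.6, 0, 0, -25, 0, 0.6, 0, 0, 0, 0, 0.6, 0, 0, 0, 0, 0.6])

```text
time: 7.35
tool_pos: [0.4999, -0.282, 0.3349]
tool_rot: [0.002, 0.987, 0.159, 0.002]
contact_force: [-0.6, -0.1, 0.1]
gripper_width: 0.602
grasp_force: 0.0
```

```bash
python3 - <<'E'
from h import *
toolmove([.661,-.064,.2])
a=snap('side','s5.png')['image'][100:200,320:460];b=snap('top','tp5.png')['image'][130:230,310:450]
cv2.imwrite('pics/g4.png',cv2.resize(np.hstack([a,b]),None,fx=2.8,fy=2.8,interpolation=cv2.INTER_CUBIC))
E
```

```text
t 7.35 tcp [ 0.4999 -0.282   0.3349] yang -71.67382543512723 zt [ 0.005 -0.003 -1.   ] F [-0.6 -0.1  0.1] w 0.6018214878997299 g 0.0
mm [ 221.  -156.9  134.9]
```

View pics/g4.png

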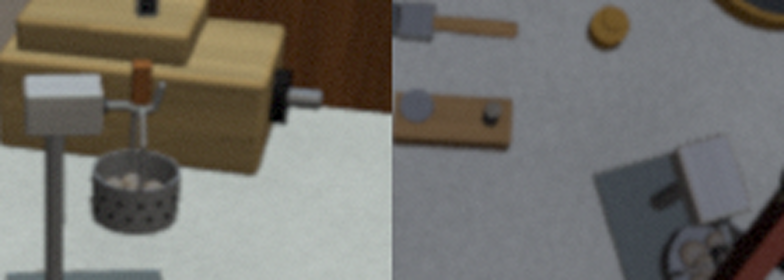

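The basket hangs on the hook, with its tab at (142,80) in the left crop and the arm clear of it. Moving to the pin, at (491,113) in the right crop.

Call:
move_arm(increments=[18, -13, 0, 0, 0.6, 29, -21, 0, 0, 0.6, 32, -22, 0, 0, 0.6, 32, -22, 0, 0, 0.6, 32, -23, 0, 0, 0.6, 32, -23, 20, 0, 0.6, 28, -20, 30, 0, 0.6, 18, -13, 30, 0, 0.6])

```text
time: 8.12
tool_pos: [0.6577, -0.0644, 0.2541]
tool_rot: [-0.0, 0.987, 0.16, 0.001]
contact_force: [-0.4, 0.1, -0.8]
gripper_width: 0.598
grasp_force: 0.0
```

Call:
move_arm(increments=[0, 0, 30, 0, 0.6, 0, 0, 25, 0, 0.6, 0, 0, 0, 0, 0.6, 0, 0, 0, 0, 0.6])

```text
time: 8.45
tool_pos: [0.6545, -0.0666, 0.1966]
tool_rot: [-0.001, 0.987, 0.159, -0.003]
contact_force: [1.7, -0.3, 0.3]
gripper_width: 0.599
grasp_force: 0.0
```

```bash
python3 - <<'E'
from h import *
toolmove([.661,-.064,.068])
f=snap('side','s6.png')
g=cam('side0.png');t=cam('top0.png')
# refine pin & round hole by projection check
for p in([.661,-.064,.115],[.661,-.064,.055],[.514,.354,.07]): print(proj(g,p),proj(t,p))
a=f['image'][170:270,240:340]
cv2.imwrite('pics/g5.png',cv2.resize(a,None,fx=5,fy=5,interpolation=cv2.INTER_CUBIC))
E
```

```text
t 8.45 tcp [ 0.6545 -0.0666  0.1966] yang -71.67224584258605 zt [-0.006  0.001 -1.   ] F [ 1.7 -0.3  0.3] w 0.5991762189796993 g 0.0
mm [  7.7  -0.  128.6]
[289.8403598  207.34549161] [345.33553479 167.96399315]
[290.95505499 226.35656622] [343.91971563 171.86177858]
[290.39249467 352.40112155] [203.09291712 216.51450749]
```

View pics/g5.png

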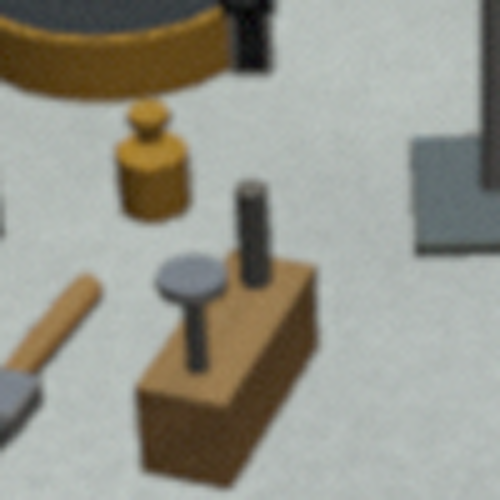

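The pin handle stands at crop (253,235), where predicted. Descending and gripping.

Call:
move_arm(increments=[7, 0, 0, 0, 0.6, 0, 0, 25, 0, 0.6, 0, 0, 30, 0, 0.6, 0, 0, 30, 0, 0.6, 0, 0, 25, 0, 0.6, 0, 0, 14, 0, 0.6, 0, 0, 4, 0, 0.6, 0, 0, 0, 0, 0.6])

```text
time: 9.17
tool_pos: [0.6636, -0.0651, 0.0726]
tool_rot: [0.0, 0.987, 0.159, 0.0]
contact_force: [-0.7, -0.3, 0.5]
gripper_width: 0.6
grasp_force: 0.0
```

```bash
python3 -c "
from h import *
toolmove([.661,-.064,.068])"
```

```text
t 9.1667 tcp [ 0.6636 -0.0651  0.0726] yang -71.69321247697304 zt [ 0. -0. -1.] F [-0.7 -0.3  0.5] w 0.6002195155761118 g 0.0
mm [-2.1 -1.9  4.6]
```

Call:
move_arm(increments=[-2, -2, 3, 0, 0.6, 0, 0, 0, 0, 0, 0, 0, 0, 0, 0, 0, 0, 0, 0, 0, 0, 0, 0, 0, 0, 0, 0, 0, 0, 0, 0, 0, 0, 0, 0, 0, 0, 0, 0, 0])

```text
time: 9.83
tool_pos: [0.6615, -0.0638, 0.0707]
tool_rot: [0.0, 0.987, 0.159, 0.001]
contact_force: [-0.9, -0.2, 6.2]
gripper_width: 0.192
grasp_force: 58.4
```

```bash
python3 -c "
from h import *
toolmove([.661,-.064,.170])"
```

```text
t 9.8333 tcp [ 0.6615 -0.0638  0.0707] yang -71.67608439023303 zt [ 0.002 -0.    -1.   ] F [-0.9 -0.2  6.2] w 0.19237466982702528 g 58.37077438831329
mm [ -0.4   0.1 -99.3]
```

Call:
move_arm(increments=[0, 0, -8, 0, 0, 0, 0, -18, 0, 0, 0, 0, -28, 0, 0, 0, 0, -30, 0, 0, 0, 0, -30, 0, 0, 0, 0, -28, 0, 0, 0, 0, -18, 0, 0, 0, 0, 0, 0, 0])

```text
time: 10.5
tool_pos: [0.6628, -0.064, 0.2353]
tool_rot: [0.002, 0.987, 0.159, 0.004]
contact_force: [-0.1, -0.1, 0.8]
gripper_width: 0.194
grasp_force: 59.5
```

```bash
python3 -c "
from h import *
toolmove([.514,.354,.200])"
```

```text
t 10.5 tcp [ 0.6628 -0.064   0.2353] yang -71.67516394980281 zt [ 0.009 -0.002 -1.   ] F [-0.1 -0.1  0.8] w 0.1940750006887277 g 59.47190523147583
mm [ -10.1 -443.7   33.3]
```

Call:
move_arm(increments=[0, -15, 0, 0, 0, -1, -30, 0, 0, 0, -1, -36, 0, 0, 0, -1, -36, 0, 0, 0, -1, -36, 0, 0, 0, -1, -36, 0, 0, 0, -1, -36, 0, 0, 0, -1, -36, 0, 0, 0])

```text
time: 11.17
tool_pos: [0.569, 0.1839, 0.2257]
tool_rot: [-0.0, 0.987, 0.159, -0.003]
contact_force: [0.9, 0.8, -0.4]
gripper_width: 0.19
grasp_force: 59.5
```

Call:
move_arm(increments=[-1, -36, 0, 0, 0, -1, -36, 0, 0, 0, -1, -36, 0, 0, 0, -1, -34, 0, 0, 0, 0, -25, 10, 0, 0, 0, -15, 10, 0, 0, 0, 0, 10, 0, 0, 0, 0, 0, 0, 0])

```text
time: 11.83
tool_pos: [0.5081, 0.3525, 0.1936]
tool_rot: [0.002, 0.987, 0.16, -0.004]
contact_force: [-0.1, -0.5, -0.6]
gripper_width: 0.195
grasp_force: 59.5
```

```bash
python3 -c "
from h import *
toolmove([.514,.354,.150])"
```

```text
t 11.8333 tcp [0.5081 0.3525 0.1936] yang -71.59883717500112 zt [-0.007 -0.005 -1.   ] F [-0.1 -0.5 -0.6] w 0.19539209101998928 g 59.506664872169495
mm [ 6.4  0.4 43.5]
```

Call:
move_arm(increments=[6, 0, 10, 0, 0, 0, 0, 18, 0, 0, 0, 0, 15, 0, 0, 0, 0, 4, 0, 0, 0, 0, 0, 0, 0, 0, 0, 0, 0, 0, 0, 0, 0, 0, 0])

```text
time: 12.42
tool_pos: [0.5173, 0.3554, 0.1531]
tool_rot: [-0.0, 0.987, 0.159, 0.001]
contact_force: [0.1, -0.2, 0.4]
gripper_width: 0.195
grasp_force: 59.5
```

```bash
python3 - <<'E'
from h import *
toolmove([.514,.354,.143])
f=snap('side','s7.png');t=snap('top','tp7.png')
p=manip.state()['tool_pos'];p=p-[0,0,.0607]
print(p,'tip pred side',proj(f,p),'top',proj(t,p),'hole',proj(f,[.514,.354,.07]),proj(t,[.514,.354,.07]))
cv2.imwrite('pics/g6.png',cv2.resize(f['image'][290:380,230:350],None,fx=6.5,fy=6.5,interpolation=cv2.INTER_CUBIC))
E
```

```text
t 12.4167 tcp [0.5173 0.3554 0.1531] yang -71.70882785674182 zt [ 0.002  0.001 -1.   ] F [ 0.1 -0.2  0.4] w 0.19507938346748444 g 59.50407385826111
mm [-3.6  0.3 10.1]
[0.51725584 0.3555923  0.09278251] tip pred side [287.87474974 344.28921232] top [200.73960405 214.67765058] hole [290.39249467 352.40112155] [203.09291712 216.51450749]
```

View pics/g6.png

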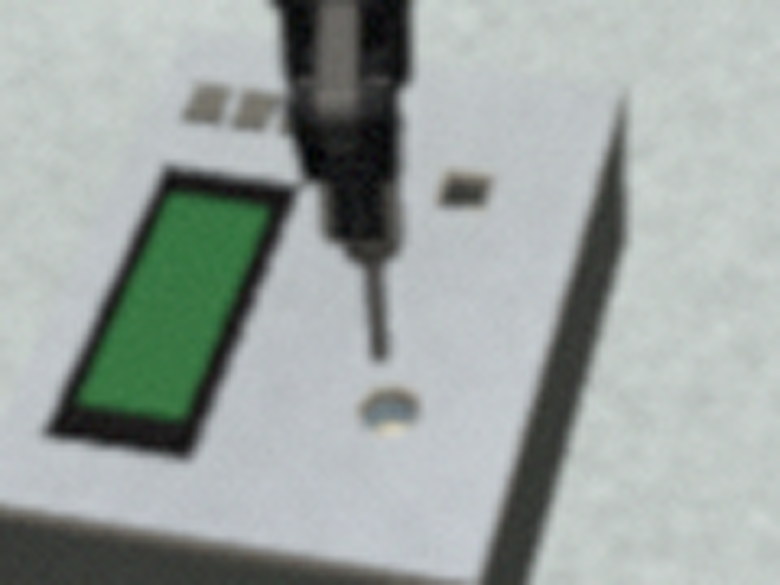

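The side crop shows the shaft tip at (379,358), within half a pixel of the prediction, and the round opening at (390,412). A 3 mm correction is needed, then straight down.

Call:
move_arm(increments=[-3, 1, 0, 0, 0, 0, 0, 8, 0, 0, 0, 0, 8, 0, 0, 0, 0, 0, 0, 0, 0, 0, 0, 0, 0])

```text
time: 12.93
tool_pos: [0.5131, 0.3531, 0.1345]
tool_rot: [0.0, 0.987, 0.159, -0.001]
contact_force: [-0.2, -0.2, -0.1]
gripper_width: 0.195
grasp_force: 59.5
```

```bash
python3 -c "
from h import *
toolmove([.515,.354,.1037])"
```

```text
t 12.9333 tcp [0.5131 0.3531 0.1345] yang -71.67128675969553 zt [-0.002 -0.001 -1.   ] F [-0.2 -0.2 -0.1] w 0.19450754604803175 g 59.50453341007233
mm [ 2.1 -0.3 30.8]
```

Call:
move_arm(increments=[1, 0, 0, 0, 0, 0, 0, 6, 0, 0, 0, 0, 6, 0, 0, 0, 0, 5, 0, 0, 0, 0, 0, 0, 0, 0, 0, 0, 0, 0])

```text
time: 13.43
tool_pos: [0.5145, 0.3535, 0.1182]
tool_rot: [0.0, 0.987, 0.159, -0.001]
contact_force: [1.2, -1.1, -0.3]
gripper_width: 0.195
grasp_force: 59.5
```

```bash
python3 -c "
from h import *
toolmove([.515,.354,.1027])"
```

```text
t 13.4333 tcp [0.5145 0.3535 0.1182] yang -71.67787322207894 zt [-0.001 -0.001 -1.   ] F [ 1.2 -1.1 -0.3] w 0.19493586389053008 g 59.5044207572937
mm [ 0.7 -0.3 15.5]
```

The tip is inside the opening with no vertical force. Pressing.

Call:
move_arm(increments=[0, 0, 5, 0, 0, 0, 0, 4, 0, 0, 0, 0, 3, 0, 0, 0, 0, 2, 0, 0, 0, 0, 0, 0, 0, 0, 0, 0, 0, 0])

```text
time: 13.93
tool_pos: [0.5154, 0.354, 0.1058]
tool_rot: [-0.0, 0.987, 0.159, 0.001]
contact_force: [-0.4, 0.0, 3.0]
gripper_width: 0.194
grasp_force: 59.9
```

Call:
move_arm(increments=[0, 0, 1, 0, 0, 0, 0, 0, 0, 0, 0, 0, 0, 0, 0])

```text
time: 14.18
tool_pos: [0.5153, 0.354, 0.1046]
tool_rot: [-0.0, 0.987, 0.159, 0.001]
contact_force: [-0.2, -0.7, 3.6]
gripper_width: 0.191
grasp_force: 59.9
```

Call:
move_arm(increments=[0, 0, 2, 0, 0, 0, 0, 1, 0, 0, 0, 0, 0, 0, 0, 0, 0, 0, 0, 0])

```text
time: 14.52
tool_pos: [0.5155, 0.3541, 0.1025]
tool_rot: [-0.0, 0.987, 0.159, 0.001]
contact_force: [-1.2, 0.2, 9.0]
gripper_width: 0.193
grasp_force: 60.6
```

Call:
move_arm(increments=[0, 0, 2, 0, 0, 0, 0, 0, 0, 0, 0, 0, 0, 0, 0])

```text
time: 14.77
tool_pos: [0.5159, 0.3543, 0.1022]
tool_rot: [-0.0, 0.987, 0.159, 0.001]
contact_force: [-3.3, -2.7, 14.7]
gripper_width: 0.193
grasp_force: 61.3
```

The button is at its stop, with the tip near 42 mm and the force climbing past 6 N. I'll hold, check by image difference that the basket is still, then hand in.

Call:
move_arm(increments=[0, 0, 0, 0, 0, 0, 0, 0, 0, 0, 0, 0, 0, 0, 0, 0, 0, 0, 0, 0, 0, 0, 0, 0, 0, 0, 0, 0, 0, 0])

```text
time: 15.27
tool_pos: [0.516, 0.3543, 0.1022]
tool_rot: [-0.0, 0.987, 0.159, 0.001]
contact_force: [-3.1, -2.2, 15.2]
gripper_width: 0.194
grasp_force: 61.3
```

```bash
python3 - <<'E'
from h import *
toolmove([.515,.354,.1027])
a=cam('side0.png');b=cam('s5.png')['image'];c=manip.grab_frame('side')['image']
d=lambda x,y:cv2.absdiff(x[115:190,345:390],y[115:190,345:390]).mean()
print('basket diff since release',d(b,c),'vs before hanging',d(a['image'],c))
print(manip.job_done())
E
```

```text
t 15.2667 tcp [0.516  0.3543 0.1022] yang -71.66877625703957 zt [ 0.002  0.001 -1.   ] F [-3.1 -2.2 15.2] w 0.19442611815483854 g 61.28418803215027
mm [-1.  -0.1 -0.5]
basket diff since release 39.147753086419755 vs before hanging 62.73708641975308
the job is handed in; nothing more can be done
None
```

```bash
python3 - <<'E'
from h import *
b=cam('s5.png')['image'];c=cam('s7.png')['image']
print(b.mean(),c.mean())
t=b[115:190,345:390]; r=cv2.matchTemplate(c,t,cv2.TM_CCOEFF_NORMED); print(cv2.minMaxLoc(r))
E
```

```text
110.30738802083333 118.86941796875
(-0.49859967827796936, 0.6421412229537964, (171, 50), (349, 27))
```

The job is handed in with the basket on the hook and the gripped pin holding the zero button at its stop. After release I saw the basket hanging there, but a last image check (poor match, probably the arm blocking the side camera) couldn't confirm it still hung at the end, and no verdict came back.

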